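# Slide the printing block past the sprung guard

### The arm

A 7-joint arm with a two-finger parallel gripper is mounted at the origin on the work surface; the furniture and walls round the work are solid. World frame = base frame: x ahead of the robot, y to its left, z up, the work surface at z = 0. Lengths are in m, angles in rad, forces in N, time in s.
With the tool pointing down it reaches from about 0.4 to 0.85 m from the base axis. Payload 4.5 kg.
Tool frame: the origin (TCP) lies at the very end of the fingers, on their centre line; the grasp point (between the pads) lies 19 mm behind it; z points along the fingers, y is the line along which they close (so a half turn about z gives the same grasp; the last joint's range is limited). The gripper opens to 88 mm and grips with 3 to 60 N. Pads are 18 mm wide; open, the fingers measure 123 mm over their backs; the gripper's body (75 mm by 187 mm) begins 45 mm behind the grasp point.
Start: joints at [-1.267, 0.689, -0.195, 1.565, 0.157, 0.902, -0.215], TCP at [0.167, 0.602, 0.239] pointing down, gripper open.
Joint ranges: [-3.01, 3.01], [-0.46, 2.08], [-1.47, 1.51], [0.13, 2.56], [-1, 4.14], [0.04, 2.09], [-2.66, 2.66]. Speed limits (rad/s): [2.57, 2.57, 3.14, 3.14, 3.14, 3.14, 3.14].

### API

Orientations are given as a unit quaternion [w, x, y, z].
In Python, from bench import ctrl, jaws, kinematics, telemetry, eyes, workorder, finder gives the robot as it stands. The module is installed in compiled form; this text tells all that it offers. Calls block until the motion is done:
- ctrl.move_ptp(position, orientation): joint-space move of the TCP to a pose.
- ctrl.line_to(position, ori=None, vel=0.15): straight line of the TCP; ori=None keeps the orientation; vel is the mean speed in m/s.
- ctrl.move_joints(angles): joint-space move.
- jaws.move_gripper(opening, force=None): finger opening in m; force is the grip in N (None keeps the last); returns when the fingers have stopped.
- ctrl.hold(seconds).
- kinematics.ik(position, orientation): joint angles nearest the present ones, or None.
- telemetry.get_obs(): the state.
- eyes.capture(name): name is "scene" or "side" or "wrist"; returns (picture, depth): 420x560x3 uint8, red, green, blue; 420x560 float32, m along the optical axis (not along the pixel's ray), 0 where there is no reading.
- eyes.camera_model(name): a dict with "fx", "fy", "cx", "cy" (pixels), "R" (3x3) and "t" (3): a world point X has camera coordinates R X + t; the wrist camera has in their place "tool_from_camera" (4x4, takes a point from camera to tool coordinates, whose origin is the TCP and whose axes are the flange's). Camera axes: x right, y down, z forward; pixel columns grow to the right and rows downward; lengths in m; the calibration is good to about 2 mm. A picture is of the moment at which its call begins: read the wrist's pose just before it. camera_model takes no time and is no camera call.
A pose or a line that the arm cannot do raises ctrl.Unreachable and nothing moves.
- workorder.finish_job(): hands the job in; it is judged then, once.
Trained networks look in the newest picture that a camera, given by its name, has taken for a name from the list of things; names that differ only in an ending like _2 or _b are one class to them, and where a whole thing is asked for, a point or a joint stands for the part that bears it (a point fixed in the world has none). Each returns a list of dicts, best first, with "score" (0 to 1); they miss things now and then, are a little off and sometimes report something else, mostly with a low value. They report only what shows in the picture. A call takes as long as a camera call. They do not tell look-alikes from the thing itself.
- finder.find_in(target, camera): "bbox" ([centre column, centre row, width, height] in pixels, round what is visible of it).
- finder.tip_of(target, camera): "xy" ([column, row] in pixels: a listed point, or the origin of a listed thing).
The state is a dict: "time": time; "joint_positions": joint angles; "joint_vel": joint speeds; "effort": joint torques, N m; "ee_pos": TCP position; "eef_rot": TCP orientation; "force": force on the tool from outside, world axes, zero at the start; "moment": the same for the moment, N m; "width": finger opening in m; "grip_force": force on a finger pad.
Only numpy, scipy, OpenCV 4.12 (cv2) and the standard library are available. Lean on these libraries where they do the work, as an engineer would, in place of code of your own. Each camera call takes 0.05 s, during which the arm holds its last target. There are 200 camera calls.

### The job

Load the loose wooden block into the trimming jig lengthwise: put it in line at the flared mouth, then push it flat along the bench through the sprung guard leaf, which has to stay open until the whole block is past, fully home against the end stop. Let the guard swing shut behind it. Never lift the block over the guard, and leave the bottles, tape and eraser round the jig where they are.

Things in the scene. Friction and masses are not known exactly. Their poses are not given: they have to be found in the camera images.
- wood_block: plain brown wooden block, the only loose one, 57 x 112 x 34 mm (x, y, z), lying flat; origin at the centre of its underside, long axis = its y axis. About 0.1 to 0.2 kg. Either end may lead.
- jig: trimming jig fixed on the bench: two dark wooden fences, 24 mm high and 22 mm wide, form a straight channel 65 mm wide with no floor (the block slides on the bench). Origin on the bench, mid-channel at the mouth; +x runs from the mouth to the end stop; y is across, channel sides at y = +-32 mm. Two boards flare out from the mouth back to x = -42 mm; 102 mm is free between their tips.
- stop_face (a point): middle of the end stop's face (jig x = 255 mm), 15 mm above the bench; the stop is 30 mm high; axes as the jig's. With the block home its centre is at jig x = 199 mm and its rear end at 143 mm, 9 mm clear of the leaf's sweep.
- guard (a joint): angle of the guard, an aluminium leaf 64 mm long, 3 mm thick, 6 to 46 mm above the bench, on an upright pin: 0 = shut across the channel at jig x = 70 mm; grows to 1.5 rad when pushed inward, toward the end stop (the only way it opens). A coil spring shuts it in about 1 s (0.04 N m shut, 0.10 N m open). The block's end pushed against it opens it with 5 to 10 N.
- guard_edge (a point): free edge of the guard leaf, 64 mm from its pin, 26 mm above the bench (on the opposite side of the channel from the pin when shut).
- guard_pin (a point): foot of the guard's upright pin, 54 mm high, at jig x = 70, y = +42 mm, just outside the channel; the fence on that side has a gap from jig x = 55 to 127 mm into which the open leaf folds. Axes as the jig's.
- ink_a: bystander: black-capped ink bottle, 42 mm across, 60 mm tall, near side of the jig; origin at the centre of its underside.
- ink_b: bystander: small red ink bottle, 35 mm across, 63 mm tall, far side of the jig; origin at the centre of its underside.
- eraser: bystander: eraser 25 x 43 x 15 mm, near side of the jig; origin at the centre of its underside.
- black_tape: bystander: roll of black tape lying flat, 53 mm across, 19 mm high, far side of the jig; origin at the centre of its underside.
There are look-alikes about, which are no part of the job. Several things have the shape of the wood_block; the one meant has the colours described above.

How it is judged:
On the way, in this order (a step that is already met when the one before it is completed fails the run):
1. the block stands in the doorway with the guard pushed open by it or the hand (over 0.8 rad) (value of joint guard above 0.8 rad and x of wood_block in the frame of jig between 0.05 and 0.15 m), for 0.05 s.
2. the block has passed wholly through while the guard is still open (over 0.3 rad): its rear end is past the guard's line (value of joint guard above 0.3 rad and x of wood_block in the frame of jig above 0.155 m), for 0.05 s.
At the end, for the whole second after the job is handed in: The block lies flat in the channel, lengthwise, within 5 mm of touching the end stop and at rest, and the guard behind it is shut (under 0.05 rad) (x of wood_block in the frame of jig between 0.194 and 0.203 m and y of wood_block in the frame of jig between -0.008 and 0.008 m and angle between the y axis of wood_block and the x axis of jig, either way round below 0.1 rad and height (world z) of wood_block below 0.004 m and angle between wood_block's own z axis and vertical below 0.06 rad and linear speed of wood_block below 0.01 m/s and value of joint guard below 0.05 rad).
It fails at once if the block is lifted (over 15 mm) inside the jig or over the guard (height (world z) of wood_block above 0.015 m and x of wood_block in the frame of jig above 0.02 m and y of wood_block in the frame of jig between -0.06 and 0.06 m).
It fails at once if a bottle, the tape or the eraser is moved more than 20 mm (distance of any of ink_a, ink_b, eraser, black_tape from where it was at the start of the episode above 0.02 m).
It also fails if it takes over 53 s, if anything falls off the work surface, if the arm or the gripper's body presses on something with over 40 N, if the wrist force passes 120 N, or if a joint passes its speed limit or range.

## Working session

There is one attempt and no reset: what is moved stays moved. The work goes in short steps, each a Python script; the robot and the scene stay as the last script left them, time stands still between calls to the robot, and variables do not carry over. Pictures are saved under pics/ and viewed, at most 10 in all, crops included, and the job is handed in when it is done.

```bash
mkdir -p pics
cat > h.py <<'E'
import numpy as np, cv2
from scipy.spatial.transform import Rotation as Rn
from bench import ctrl, jaws, kinematics, telemetry, eyes, workorder, finder
def toW(cam,uv,z=None,depth=None):
    m=eyes.camera_model(cam); u,v=uv
    r=np.array([(u-m['cx'])/m['fx'],(v-m['cy'])/m['fy'],1.])
    R=np.array(m['R']);t=np.array(m['t']); c=-R.T@t; d=R.T@r
    if depth is not None: return c+d*depth
    return c+d*(z-c[2])/d[2]
def cloud(cam,dep):
    m=eyes.camera_model(cam); v,u=np.mgrid[0:420,0:560]
    p=np.stack([(u-m['cx'])/m['fx']*dep,(v-m['cy'])/m['fy']*dep,dep],-1)
    return (p-np.array(m['t']))@np.array(m['R'])
def save(n,p): cv2.imwrite(f'pics/{n}.png',cv2.cvtColor(p,cv2.COLOR_RGB2BGR))
E
python3 - <<'E'
from h import *
o=telemetry.get_obs(); print(o)
for c in ('scene','side'):
    p,d=eyes.capture(c); save(c+'0',p); np.savez(f'{c}0',p=p,d=d)
    m=eyes.camera_model(c); print(c,-np.array(m['R']).T@np.array(m['t']))
    for n in ('wood_block','jig','ink_a','eraser','black_tape'):
        print(n,[(np.round(r['bbox']).astype(int).tolist(),round(r['score'],2)) for r in finder.find_in(n,c)])
    for n in ('jig','stop_face','guard_pin','guard_edge','wood_block'):
        print('tip',n,[(np.round(r['xy'],1).tolist(),round(r['score'],2),np.round(toW(c,r['xy'],{'stop_face':.015,'guard_edge':.026}.get(n,0)),3).tolist()) for r in finder.tip_of(n,c)])
E
```

```text
{'time': 0.0, 'joint_positions': array([-1.26724592,  0.68998545, -0.19452144,  1.56635382,  0.15728793,
        0.90251599, -0.2151459 ]), 'joint_vel': array([ 1.78501230e-03, -8.34118589e-04,  1.30003360e-04,  9.29457541e-04,
       -5.30565306e-04,  1.99873632e-05, -2.18314519e-03]), 'effort': array([-1.32934406e-04, -5.27571988e+01, -1.26717590e+00, -1.53423786e+01,
       -5.26805513e-02,  6.57226512e-03,  1.76046556e-04]), 'ee_pos': array([0.16642732, 0.60176359, 0.23790671]), 'eef_rot': array([-6.37225623e-05,  1.34447773e-01,  9.90920239e-01, -9.33554774e-04]), 'force': array([ 0.5761708 ,  0.87802473, -0.41309715]), 'moment': array([-0.00604865,  0.00511451, -0.03245447]), 'grip_force': 0.0, 'width': 0.08807152455667955}
scene [ 0.1854798  -0.5979967   0.43408855]
wood_block [([234, 165, 35, 29], 0.68), ([175, 193, 61, 28], 0.56)]
jig [([315, 269, 164, 124], 0.82)]
ink_a [([333, 215, 19, 35], 0.8), ([272, 284, 33, 44], 0.7), ([298, 235, 32, 28], 0.48), ([314, 268, 163, 125], 0.36)]
eraser [([240, 263, 26, 13], 0.69)]
black_tape [([316, 268, 165, 124], 0.69), ([376, 258, 34, 
[... 479 characters left out ...]
side [0.55449716 1.03548942 0.47777143]
wood_block [([264, 286, 35, 51], 0.8), ([283, 246, 26, 43], 0.75)]
jig [([285, 202, 52, 58], 0.65), ([273, 204, 29, 19], 0.43)]
ink_a [([308, 187, 13, 23], 0.84), ([238, 206, 11, 23], 0.54), ([284, 246, 29, 41], 0.27)]
eraser []
black_tape [([239, 194, 16, 12], 0.68)]
tip jig [([281.5, 226.1], 0.94, [0.506, 0.058, 0.0])]
tip stop_face [([273.2, 182.9], 0.82, [0.516, -0.208, 0.015])]
tip guard_pin [([267.6, 211.7], 0.74, [0.538, -0.032, 0.0])]
tip guard_edge [([287.8, 202.9], 0.87, [0.485, -0.025, 0.026])]
tip wood_block [([284.3, 249.7], 0.91, [0.507, 0.178, 0.0]), ([348.8, 269.7], 0.71, [0.382, 0.272, 0.0]), ([266.9, 293.5], 0.66, [0.55, 0.343, 0.0])]
```

View pics/scene0.png

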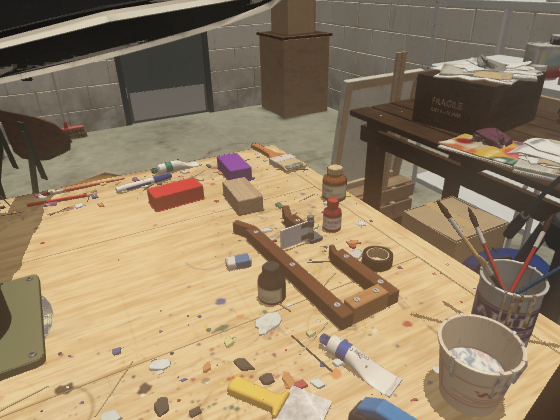

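View pics/side0.png

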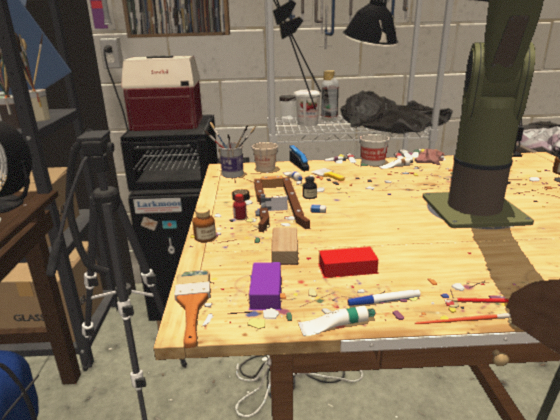

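The scene picture shows three block-shaped things: red (176,194), purple (234,166) and plain brown (242,196). The brown one, also at (285,246) in the side view, fits the description. The jig runs from its mouth at about (271,232) to the stop at (358,299). The network's top two wood_block hits are the purple and red blocks, so I reject them. Next I take a close look from above with the wrist camera.

```bash
cat >> h.py <<'E'
def quat(psi):  # tool down, tool y (closing) along world angle psi
    y=np.array([np.cos(psi),np.sin(psi),0]); z=np.array([0,0,-1.]); x=np.cross(y,z)
    q=Rn.from_matrix(np.stack([x,y,z],1)).as_quat(); return q[[3,0,1,2]]
def wcap(n=None):
    o=telemetry.get_obs(); p,d=eyes.capture('wrist')
    m=eyes.camera_model('wrist'); q=o['eef_rot']
    T=np.eye(4);T[:3,:3]=Rn.from_quat([q[1],q[2],q[3],q[0]]).as_matrix();T[:3,3]=o['ee_pos']
    T=T@np.array(m['tool_from_camera'])
    if n: save(n,p); np.savez(n,p=p,d=d,T=T)
    return p,d,T
def wW(T,uv,z=None,dep=None):
    m=eyes.camera_model('wrist')
    r=T[:3,:3]@np.array([(uv[0]-m['cx'])/m['fx'],(uv[1]-m['cy'])/m['fy'],1.])
    return T[:3,3]+r*((z-T[2,3])/r[2] if dep is None else dep)
E
python3 - <<'E'
from h import *
m=eyes.camera_model('wrist'); print(m)
TC=np.array(m['tool_from_camera'])
j0=telemetry.get_obs()['joint_positions']
best=None
for psi in (0,np.pi):
    q=quat(psi); R=Rn.from_quat(q[[1,2,3,0]]).as_matrix()
    off=R@TC[:3,3]; ax=R@TC[:3,2]; h=.36
    g=np.array([0.51,0.05,0])-off-ax/(-ax[2])*(h+off[2]); g[2]=h
    j=kinematics.ik(g,q); print(psi,g,None if j is None else np.round(j,2))
    if j is not None and (best is None or abs(j-j0).max()<best[0]): best=(abs(j-j0).max(),g,q,psi)
_,g,q,psi=best; print(psi)
ctrl.move_ptp(g,q)
p,d,T=wcap('w1'); print(telemetry.get_obs()['time'],T)
zs={'stop_face':.015,'guard_edge':.026}
for n in ('wood_block','jig','stop_face','guard_pin','guard_edge','ink_a','ink_b','eraser','black_tape'):
    print(n,[(np.round(r['xy'],1).tolist(),round(r['score'],2),np.round(wW(T,r['xy'],zs.get(n,0)),3).tolist()) for r in finder.tip_of(n,'wrist')])
E
```

```text
{'fx': 371.8261614483745, 'fy': 371.8261614483745, 'cx': 276.6463568335017, 'cy': 212.15011950720736, 'tool_from_camera': array([[ 1.86906033e-04, -9.61530330e-01, -2.74698726e-01,
         7.08038348e-02],
       [ 9.99999876e-01,  5.27831604e-05,  4.95646275e-04,
         1.34625354e-04],
       [-4.62079459e-04, -2.74698785e-01,  9.61530220e-01,
        -1.45159040e-01],
       [ 0.00000000e+00,  0.00000000e+00,  0.00000000e+00,
         1.00000000e+00]])}
0 [0.50960498 0.12351461 0.36      ] [-0.44  0.42  0.18  1.7  -0.08  1.03 -0.24]
3.141592653589793 [ 0.51039502 -0.02351461  0.36      ] [-0.72  0.71  1.31  1.76 -0.72  1.26 -2.36]
0
3.3083 [[ 9.99995567e-01  2.97180327e-03  1.83156957e-04  5.09113220e-01]
 [ 2.90839957e-03 -9.61786829e-01 -2.73783924e-01  1.95745077e-01]
 [-6.37474013e-04  2.73783243e-01 -9.61791209e-01  5.04866155e-01]
 [ 0.00000000e+00  0.00000000e+00  0.00000000e+00  1.00000000e+00]]
wood_block [([176.2, 50.7], 0.79, [0.382, 0.263, 0.0]), ([276.6, 115.8], 0.73, [0.509, 0.184, 0.0])]
jig []
stop_face [([283.6, 379.1], 0.77, [0.521, -0.216, 0.015])]
guard_pin [([303.4, 264.8], 0.79, [0.549, -0.028, 0.0])]
guard_edge [([258.6, 272.9], 0.65, [0.484, -0.029, 0.026])]
ink_a [([215.0, 327.2], 0.59, [0.414, -0.133, 0.0])]
ink_b [([215.0, 327.2], 0.59, [0.414, -0.133, 0.0])]
eraser [([284.4, 379.0], 0.67, [0.523, -0.229, 0.0]), ([201.0, 262.8], 0.66, [0.398, -0.026, 0.0])]
black_tape [([343.2, 336.4], 0.64, [0.614, -0.149, 0.0])]
```

View pics/w1.png

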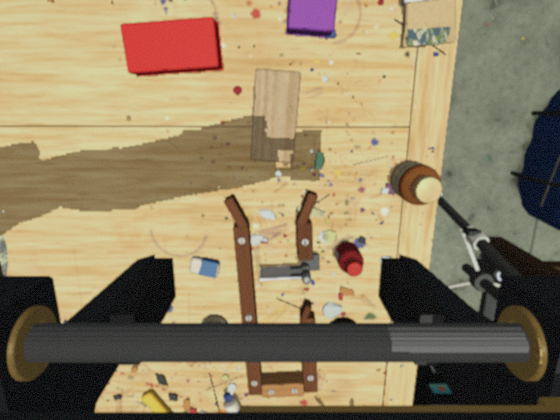

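The wrist view shows the plain brown block at about (275,115), clear of the red (172,45) and purple (312,15) ones, so the choice holds. The jig mouth is at about (272,225), the guard leaf at (290,270) and the stop at (283,383). Next I fit the block and fences from depth.

Run:
```python
from h import *
D=np.load('w1.npz');p,d,T=D['p'],D['d'],D['T']
m=eyes.camera_model('wrist');v,u=np.mgrid[0:420,0:560]
P=np.stack([(u-m['cx'])/m['fx']*d,(v-m['cy'])/m['fy']*d,d],-1)@T[:3,:3].T+T[:3,3]
ok=d>0
b=ok&(P[...,2]>-.02)&(P[...,2]<.01)&(v<250)&(v>70)
print('bench z',np.median(P[b][:,2]))
z=P[...,2]
def rng(mask): return P[mask][:,:2]
bl=ok&(z>.026)&(z<.045)&(u>235)&(u<310)&(v>55)&(v<180)
r=cv2.minAreaRect(rng(bl).astype(np.float32)*1000); print('block',bl.sum(),np.median(z[bl]),r)
# fences: top at z=.024
f=ok&(z>.019)&(z<.030)&(v>185)&(v<400)&(u>215)&(u<335)
for y in np.arange(.10,-.25,-.015):
    s=f&(abs(P[...,1]-y)<.004); xs=np.sort(P[s][:,0])
    if len(xs)<3: print(round(y,3),len(xs)); continue
    g=np.split(xs,np.where(np.diff(xs)>.012)[0]+1)
    print(round(y,3),[(round(a[0],4),round(a[-1],4),len(a)) for a in g])
c=ok&(z>.019)&(z<.034)&(v>365)&(v<400)&(abs(P[...,0]-.52)<.02)
ys=P[c][:,1]; print('stop y',len(ys),np.percentile(ys,[2,98]) if len(ys) else 0, np.median(z[c]))
# same from scene and side cameras
for cam in ('scene','side'):
    E=np.load(cam+'0.npz'); Q=cloud(cam,E['d']); zz=Q[...,2]
    k=(E['d']>0)&(zz>.031)&(zz<.038)&(abs(Q[...,0]-.508)<.06)&(abs(Q[...,1]-.18)<.09)
    if k.sum()>10: print(cam,k.sum(),cv2.minAreaRect(Q[k][:,:2].astype(np.float32)*1000))
    f=(E['d']>0)&(zz>.021)&(zz<.027)&(abs(Q[...,0]-.51)<.09)
    for y in np.arange(.03,-.24,-.03):
        s=f&(abs(Q[...,1]-y)<.006); xs=np.sort(Q[s][:,0])
        if len(xs)<3: continue
        g=np.split(xs,np.where(np.diff(xs)>.012)[0]+1)
        print(cam,round(y,3),[(round(a[0],4),round(a[-1],4),len(a)) for a in g])
```

```text
bench z -0.0007241644664834901
block 4066 0.033199803404928896 ((505.9820251464844, 182.82391357421875), (109.9642105102539, 55.04025650024414), 85.7765884399414)
0.1 0
0.085 [(np.float64(0.5495), np.float64(0.5617), 25)]
0.07 [(np.float64(0.4388), np.float64(0.4557), 66), (np.float64(0.5445), np.float64(0.5605), 65)]
0.055 [(np.float64(0.4448), np.float64(0.4637), 72), (np.float64(0.5382), np.float64(0.5556), 67)]
0.04 [(np.float64(0.4496), np.float64(0.47), 71), (np.float64(0.5356), np.float64(0.5563), 96)]
0.025 [(np.float64(0.4491), np.float64(0.4713), 90), (np.float64(0.536), np.float64(0.5579), 85)]
0.01 [(np.float64(0.45), np.float64(0.4722), 82), (np.float64(0.5375), np.float64(0.5583), 81)]
-0.005 [(np.float64(0.451), np.float64(0.4723), 81), (np.float64(0.5377), np.float64(0.5589), 84)]
-0.02 [(np.float64(0.4522), np.float64(0.4734), 78), (np.float64(0.5435), np.float64(0.5538), 28)]
-0.035 [(np.float64(0.4531), np.float64(0.4746), 83)]
-0.05 [(np.float64(0.4542), np.float64(0.4757), 78)]
-0.065 [(np.float64(0.4554), np.float64(0.4756), 74)]
-0.08 [(np.float64(0.4563), np.f
[... 2345 characters left out ...]
), np.float64(0.5546), 47)]
side -0.06 [(np.float64(0.457), np.float64(0.4765), 14)]
side -0.09 [(np.float64(0.4599), np.float64(0.4793), 15), (np.float64(0.5565), np.float64(0.5565), 1)]
side -0.12 [(np.float64(0.4239), np.float64(0.4373), 9), (np.float64(0.4605), np.float64(0.4802), 14), (np.float64(0.5476), np.float64(0.5674), 16)]
side -0.15 [(np.float64(0.4633), np.float64(0.4836), 13), (np.float64(0.55), np.float64(0.5702), 11)]
side -0.18 [(np.float64(0.4645), np.float64(0.4847), 10), (np.float64(0.5524), np.float64(0.57), 10)]
side -0.21 [(np.float64(0.4678), np.float64(0.5729), 42)]
side -0.24 [(np.float64(0.4722), np.float64(0.4842), 3), (np.float64(0.5546), np.float64(0.5638), 4)]
```

```bash
cat >> h.py <<'E'
A=0.0611; E_=np.array([np.sin(A),-np.cos(A)]); N_=np.array([np.cos(A),np.sin(A)]); O_=np.array([.5026,.0421])
def J(x,y,z): return np.r_[O_+x*E_+y*N_,z]
def st(): 
    o=telemetry.get_obs(); w=o['ee_pos'][:2]-O_
    print('t',round(o['time'],2),'jig',np.round([w@E_,w@N_,o['ee_pos'][2]],4),'F',np.round(o['force'],1),'w',round(o['width'],4),'g',round(o['grip_force'],1)); return o
E
python3 - <<'E'
from h import *
b=np.radians(85.8); L=np.array([np.cos(b),np.sin(b)]); c=np.array([.506,.1826])
g=c+.035*L; q=quat(b-np.pi/2)
ctrl.move_ptp(np.r_[g,.07],q); st()
ctrl.line_to(np.r_[g,.007],vel=.1); st()
jaws.move_gripper(.04,force=25); st()
ctrl.line_to(J(-.08-.035,0,.008),quat(A),vel=.08); st()
ctrl.line_to(J(-.02-.035,0,.008),quat(A),vel=.08); st()
jaws.move_gripper(.075); st()
p,d=eyes.capture('scene'); save('s2',cv2.resize(p[140:320,180:420],None,fx=3,fy=3))
E
```

```text
t 4.92 jig [-0.1745  0.0179  0.071 ] F [ 1.  -0.4  0.2] w 0.0883 g 0.0
t 5.71 jig [-0.1747  0.017   0.0073] F [ 0.3 -0.2  0. ] w 0.0884 g 0.0
t 6.31 jig [-0.1748  0.0168  0.0072] F [-1.3 -0.2  2.6] w 0.0544 g 25.0
t 7.23 jig [-0.1157  0.0002  0.008 ] F [-0.4 -0.4 -1.7] w 0.0552 g 25.0
t 8.13 jig [-0.0557  0.0001  0.008 ] F [ 0.3  0.1 -0.9] w 0.0549 g 25.0
t 8.62 jig [-0.0551  0.      0.008 ] F [ 0.1 -1.1 -0.1] w 0.0749 g 0.0
```

View pics/s2.png

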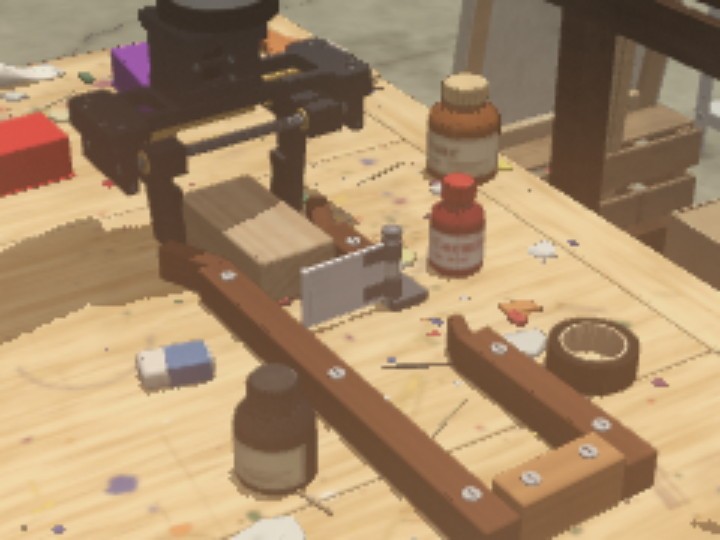

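The picture shows the block in line in the mouth, its front face near (290,265) just short of the guard leaf at (345,275). The bystanders are untouched. Next I push from behind with the fingers closed.

Run:
```python
from h import *
q=quat(A)
ctrl.line_to(J(-.057,0,.06),vel=.15)
ctrl.line_to(J(-.110,0,.06),vel=.15)
jaws.move_gripper(0.0); st()
ctrl.line_to(J(-.110,0,.012),vel=.12); st()
ctrl.line_to(J(-.04,0,.012),vel=.08); st()
ctrl.line_to(J(.03,0,.012),vel=.06); st()
p,d=eyes.capture('scene'); save('s3',cv2.resize(p[140:320,180:420],None,fx=3,fy=3))
```

```text
t 10.81 jig [-0.11 -0.    0.06] F [ 0.6 -0.8 -1.1] w 0.0007 g 0.0
t 11.36 jig [-1.099e-01 -1.000e-04  1.200e-02] F [-0.1  0.6  0.9] w 0.0007 g 0.0
t 12.38 jig [-0.0418  0.0001  0.0123] F [0.  7.6 4.1] w 0.0009 g 3.3
t 13.7 jig [ 0.0304 -0.0002  0.0119] F [-0.7  0.8  0.8] w 0.0003 g 0.7
```

View pics/s3.png

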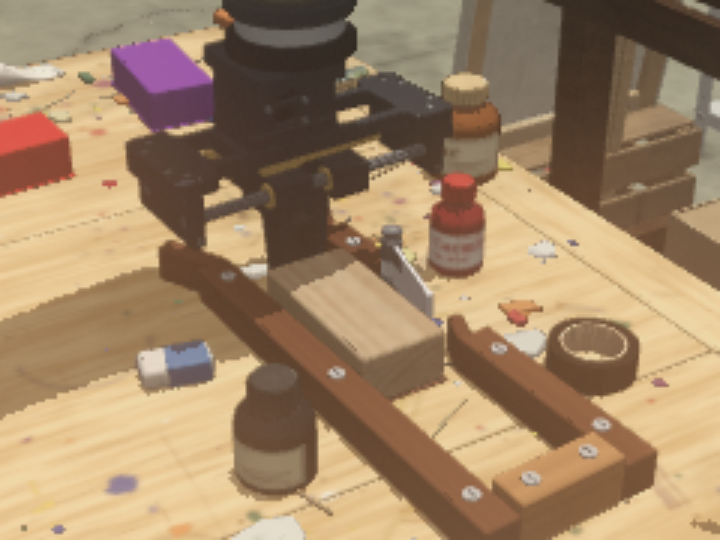

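The block is in the doorway with the leaf swung well open beside it at (405,270). The bystanders have not moved, so I continue pushing.

Run:
```python
from h import *
for x,v in ((.07,.06),(.11,.06),(.126,.04),(.131,.03)):
    ctrl.line_to(J(x,0,.012),vel=v); o=st()
    if np.linalg.norm(o['force'])>25: break
p,d=eyes.capture('scene'); save('s4',cv2.resize(p[140:320,180:420],None,fx=3,fy=3))
Q=cloud('scene',d); z=Q[...,2]; k=(d>0)&(z>.031)&(z<.038)
w=Q[...,:2]-O_; a=w@E_; b=w@N_; k&=(abs(b)<.035)&(a>.12)&(a<.26)
print(k.sum(),np.percentile(a[k],[1,99]),np.percentile(b[k],[1,99]))
```

```text
t 14.57 jig [0.0704 0.0006 0.0121] F [ 1.   0.2 -0.2] w 0.0003 g 0.0
t 15.38 jig [ 0.1109 -0.0006  0.012 ] F [ 0.7  0.4 -0.2] w 0.0003 g 0.0
t 15.93 jig [ 0.1271 -0.001   0.0119] F [-2.4 -1.4  0.7] w 0.0003 g 1.0
t 16.25 jig [ 1.314e-01 -1.000e-04  1.200e-02] F [-2.6 -0.5 -0.2] w 0.0007 g 0.8
1509 [0.1363516  0.25128112] [-0.03202167  0.02042368]
```

View pics/s4.png

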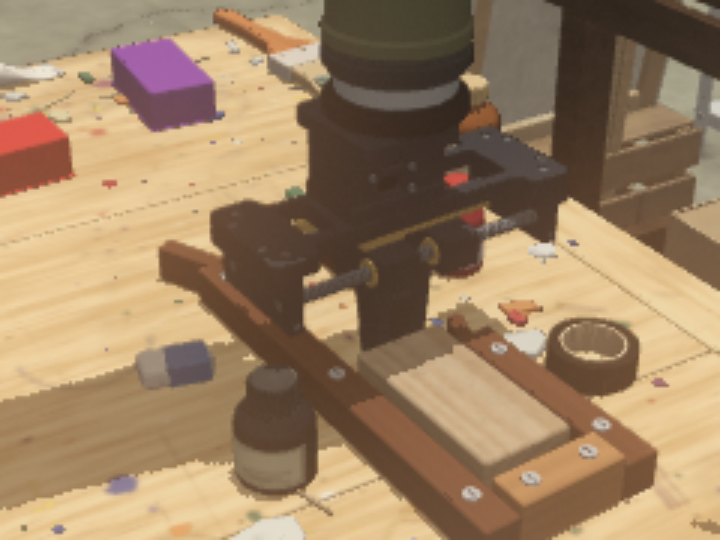

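The block is in the channel, with a gap of a few mm to the stop near (490,465). I step forward until contact.

Run:
```python
from h import *
for x in np.arange(.133,.1425,.0015):
    ctrl.line_to(J(x,0,.012),vel=.02); o=st()
    if o['force'][1]>9: break
x=(o['ee_pos'][:2]-O_)@E_
ctrl.line_to(J(x-.002,0,.012),vel=.05)
ctrl.line_to(J(x-.002,0,.13),vel=.15)
ctrl.line_to(J(-.10,0,.25),vel=.25); ctrl.hold(.5); st()
p,d=eyes.capture('scene'); save('s5',cv2.resize(p[140:320,180:420],None,fx=3,fy=3))
Q=cloud('scene',d); z=Q[...,2]; k=(d>0)&(z>.0315)&(z<.038)
w=Q[...,:2]-O_; a=w@E_; b=w@N_; k&=(abs(b)<.035)&(a>.12)&(a<.26)
print(k.sum(),np.percentile(a[k],[1,99]),np.percentile(b[k],[1,99]),cv2.minAreaRect(np.stack([a[k],b[k]],1).astype(np.float32)*1000))
```

```text
t 16.55 jig [1.33e-01 1.00e-04 1.20e-02] F [-0.5  0.9 -0.8] w 0.0005 g 0.6
t 16.8 jig [1.344e-01 1.000e-04 1.200e-02] F [-2.4  1.  -0.9] w 0.0005 g 0.8
t 17.05 jig [1.361e-01 1.000e-04 1.200e-02] F [-0.7  1.6  0.2] w 0.0004 g 1.0
t 17.3 jig [1.361e-01 1.000e-04 1.200e-02] F [-1.9  5.1  1.2] w 0.0003 g 2.8
t 17.55 jig [0.1361 0.0002 0.012 ] F [-0.9  7.6  2.3] w 0.0002 g 4.2
t 17.8 jig [0.1361 0.0002 0.0121] F [-2.2 11.   3. ] w 0.0007 g 5.7
t 20.71 jig [-0.0999  0.      0.25  ] F [-0.6  0.7 -0.4] w 0.0002 g 0.0
1312 [0.15023127 0.25574963] [-0.03107508  0.02055839] ((203.38858032226562, -5.18310546875), (109.9693603515625, 54.32394027709961), 0.6532496213912964)
```

View pics/s5.png

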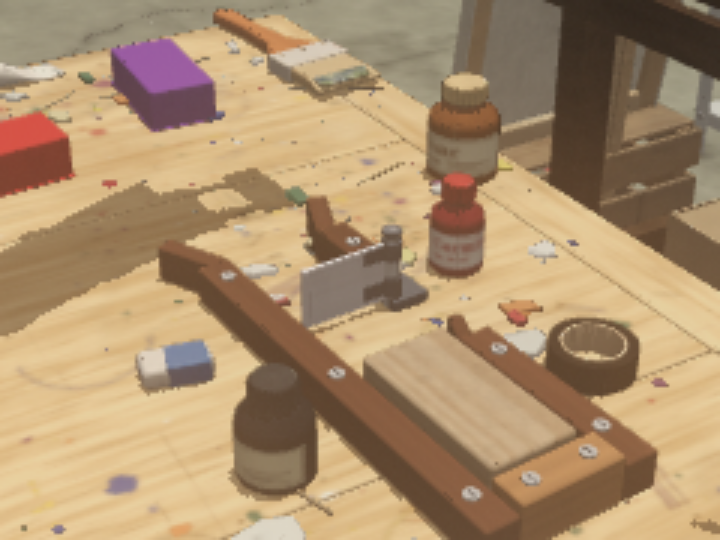

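The block sits flush against the stop at (510,455), the guard is shut at (345,275), and the bottles, tape and eraser are where they were. I hand in.

```bash
python3 -c "
from h import *
print(workorder.finish_job())"
```

```text
the job is handed in; nothing more can be done
None
```

The job is handed in after about 21 s of robot time: the block is home against the end stop, the guard is shut behind it, and the bottles, tape and eraser look unmoved in the last picture; no verdict came back.

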